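# Let two cans roll out of the lever-lid dispenser

## Task

Press the dispenser's orange lever down with your fingertips so that its green lid lifts, and keep it down until both red cans have rolled out into the tray. Then ease the lever back up, taking a couple of seconds, so that the lid closes fully without slamming, and move clear. Work the lid by its lever only: do not touch the lid or the red cans, and leave everything else on the counter undisturbed.

Things in the scene. Friction and masses are not known exactly. Their poses are not given: they have to be found in the camera images.
- dispenser: steel gravity can dispenser, fixed; chute 84 mm wide, falling to its own +x. Origin on the counter, z up. In its frame (mm): magazine x -120 to 0, walls 122 high; pick-up tray x 0 to 155, sides 55, end stop 66 high; chute floor 50 high at x 0. Grey gear case on the +y side (x -100 to 0, y 43 to 71, 150 high), the lever outside it. Lid top 131 high shut, about 200 raised
- lever (a joint): lever angle, rad: 0 up, lid shut; 0.5 fully down (stop). Lid angle = 2 x lever angle, no play. Hinge along the dispenser's y, 125 mm above the counter at its x -50, y 95 mm. A spring returns it with 3 to 7 N at the pad; let go, the lid slams. Slamming: rising faster than 1.5 rad/s (0.18 m/s at the pad) below 0.25. Cans pass from about 0.25; 0.4 or more lets them out in about 2 s
- lever_pad (a point): centre of the top face of the lever's orange pad, 34 x 34 x 8 mm, 120 mm from the hinge towards the dispenser's -x, on its +y side. Pressed from above it goes from 159 mm above the counter (up, tilted 0.25 rad) through level to 99 mm (down, tilted 0.25 rad the other way), shifting less than 5 mm sideways
- lid: green lid of the dispenser, 88 mm wide: a top panel 82 mm long and a front panel 67 mm high. Origin on its hinge, 127 mm above the counter at x = -75 mm in the dispenser's frame; its z axis is vertical when it is shut and tilts as it opens
- lid_lip (a point): middle of the lower edge of the lid's front panel; shut, it is 62 mm above the counter at x = 4 mm in the dispenser's frame
- can1: red-banded can lying across the chute, 53 mm in diameter, 70 mm long, about 0.2 kg; at first in the magazine behind the lid's front panel. Origin at its centre, y along its axis. It rolls, so its x and z axes turn. It rests in the tray at about x = 70 or 125 mm in the dispenser's frame
- can2: the second red can, the same, behind can1 in the magazine (about x = -80 mm in the dispenser's frame)
- spare_can: upright spare can with a blue band, 53 mm wide, 70 mm tall; origin under its centre
- jar_olives: green glass jar, 64 mm wide, 85 mm tall; origin under its centre
- jar_beans: amber glass jar, 68 mm wide, 100 mm tall; origin under its centre
- oil_bottle: green glass bottle, 60 mm wide, 190 mm tall; origin under its centre
- pot: white ceramic bowl, 90 mm wide, 50 mm tall; origin under its centre
- tub: open white plastic tub, 130 x 100 x 50 mm; origin under its centre
- spatula: spatula lying flat; origin under its middle
Things that resemble listed ones, but are neither listed nor needed, are in the scene too. What is shaped like the can2 but purple is not meant.

How it is judged:
On the way, in this order (a step that is already met when the one before it is completed fails the run):
1. the lever is pressed and the lid begins to lift (value of joint lever above 0.12 rad), for 0.05 s.
2. both cans are out in the tray while the lid is still held up (value of joint lever above 0.25 rad and x of each of can1, can2 in the frame of dispenser above 0.05 m), for 0.2 s.
At the end, for the whole second after the job is handed in: the lid is shut (lever within 0.03 rad of fully up), both red cans lie at rest in the pick-up tray (more than 50 mm beyond the mouth's edge line in the dispenser's frame), and the other things stand within 20 mm of where they were (value of joint lever below 0.03 rad and angle between lid's own z axis and vertical below 0.06 rad and x of can1 in the frame of dispenser between 0.05 and 0.16 m and x of can2 in the frame of dispenser between 0.05 and 0.16 m and z of each of can1, can2 in the frame of dispenser below 0.08 m and y of can1 in the frame of dispenser between -0.03 and 0.03 m and y of can2 in the frame of dispenser between -0.03 and 0.03 m and linear speed of each of can1, can2 below 0.03 m/s and distance of each of spare_can, jar_olives, jar_beans, oil_bottle, pot, tub, spatula from where it was at the start of the episode below 0.02 m); the robot touches nothing.
It fails at once if the lid slams: the lever rises faster than 1.5 rad/s below 0.25 rad (value of joint lever below 0.25 rad and velocity of joint lever below -1.5 rad/s).
It fails at once if the robot touches the lid (contact force between any of the fingers, the arm and lid above 0.5 N).
It fails at once if the robot touches a red can (contact force between any of the fingers, the arm and can1 above 0.5 N or contact force between any of the fingers, the arm and can2 above 0.5 N).
It fails at once if a can or another thing is lifted (height (world z) of any of can1, can2 above 0.13 m or height (world z) of any of spare_can, jar_olives, jar_beans, oil_bottle, pot, tub, spatula above 0.03 m).
It fails at once if another thing is shifted by more than 20 mm or knocked over (distance of any of spare_can, jar_olives, jar_beans, oil_bottle, pot, tub, spatula from where it was at the start of the episode above 0.02 m or angle between any of spare_can, jar_olives, jar_beans, oil_bottle, pot, tub, spatula's own z axis and vertical above 0.3 rad).
It also fails if it takes over 35 s, if anything falls off the work surface, if the arm or the gripper's body presses on something with over 40 N, if the wrist force passes 120 N, or if a joint passes its speed limit or range.

## Robot

A 6-joint arm with a two-finger parallel gripper is mounted at the origin on the work surface. World frame = base frame: x ahead of the robot, y to its left, z up, the work surface at z = 0. Lengths are in m, angles in rad, forces in N, time in s.
With the tool pointing down it reaches from about 0.35 to 0.975 m from the base axis. Payload 4.9 kg.
Tool frame: the origin (TCP) lies on the front face of the gripper's body, between the roots of the fingers; the fingertips stand ctrl.finger_overhang ahead of it and the grasp point (between the pads) lies 54 mm ahead of it (ctrl.finger_overhang is the distance from the TCP to the fingertips, in m); z points along the fingers, y is the line along which they close (so a half turn about z gives the same grasp; the last joint's range is limited). The gripper opens to 85 mm and grips with 20 to 120 N. Pads are 22 mm wide; open, the fingers measure 114 mm over their backs; the gripper's body (76 mm by 85 mm) begins 54 mm behind the grasp point. The pads swing forward as they close: fully open they stand 13 mm farther back than shut.
Start: joints at [1.213, 0.053, 1.613, -0, 1.476, -0.119], TCP at [0.148, 0.607, 0.304] pointing down, gripper open.
Joint ranges: [-3.01, 3.01], [-1.01, 2.22], [0.06, 2.58], [-1.02, 4.17], [0.09, 2.62], [-3.14, 3.14]. Speed limits (rad/s): [2.57, 2.57, 3.14, 3.14, 3.14, 3.14].

## Interface

Orientations are given as a rotation vector (axis times angle).
In Python, from station import ctrl, vision gives the robot as it stands. The module is installed in compiled form; this text tells all that it offers.
- The arm moves only by the tool drive_tool, never from a script. Its argument "rows" is a list of rows, each a list of 2 entries, a list of its own where there are three numbers: the shift along the tool's x, y, z in m, then the turn about the tool's z in rad. A call has 1 to 10 rows; each row shifts and turns the commanded pose from where the row before left it, along the tool's axes as they then stand; what a row does not reach is not made up. A row lasts 1/10 s, in which the tool goes at most 50 mm and 8.59 degrees, less where a joint would pass 70% of its speed; a pose out of reach is approached as far as the arm can. A call with a gripper value outside its range is refused whole. "jaw" is the closure, from 0 (fully open) to 1 (shut), set as the call begins (left out, the last holds). The fingers move at their own pace and stop on an object; "grip_force" is the grip in N (left out, the last holds). Time passes only in rows, so rows that do not move let the fingers close. It gives the time, the measured TCP pose, the force, the opening and the grip force at its end, in the units of the state.
- ctrl.get_obs(): the state, without advancing time (a new reading comes with each control period).
- vision.get_image(name): name is "scene" or "side" or "wrist"; returns a dict with "image" (420x560x3 uint8, blue, green, red), "vertical_fov" (degrees; the focal length in pixels is half the picture's height over the tangent of half this angle, whatever the lens; pixels are square), "cx", "cy" (the principal point, pixels), "R" (3x3) and "t" (3): a world point X has camera coordinates R X + t. Camera axes: x right, y down, z forward; pixel columns grow to the right and rows downward; lengths in m; the calibration is good to about 2 mm. A picture is of the moment at which its call begins. There is no depth.
- ctrl.finish_job(): hands the job in; it is judged then, once.
The state is a dict: "t": time; "q": joint angles; "dq": joint speeds; "effort": joint torques, N m; "tool_pos": TCP position; "tool_rot": TCP orientation; "contact_force": force on the tool from outside, world axes, zero at the start; "wrist_torque": the same for the moment, N m; "opening": finger opening in m; "grip_force": force on a finger pad.
Only numpy, scipy, OpenCV 4.12 (cv2) and the standard library are available. Lean on these libraries where they do the work, as an engineer would, in place of code of your own. Each camera call takes 0.05 s, during which the arm holds its last target. There are 200 camera calls.

## Working session

There is one attempt and no reset: what is moved stays moved. The work goes in short steps, Python scripts to look and compute and a tool call to move; the robot and the scene stay as the last step left them, time stands still between calls to the robot, and variables do not carry over. Pictures are saved under pics/ and viewed, at most 10 in all, crops included, and the job is handed in when it is done.

Besides the shell and the picture viewer there is one more tool, called after ">>>" as a command line: name --argument value ..., lists and objects as JSON in quotes. drive_tool: Moves the arm, as the interface text tells. Its arguments: {"type":"object","properties":{"rows":{"type":"array","items":{"type":"array"}},"jaw":{"type":"number"},"grip_force":{"type":"number"}},"required":["rows"]}

```bash
mkdir -p pics
cat > h.py <<'E'
import numpy as np,cv2,pickle
def snap(n,f):
    from station import vision
    d=vision.get_image(n); cv2.imwrite(f'pics/{f}.png',d['image']); pickle.dump(d,open(f'pics/{f}.pkl','wb')); return d
def P(d):
    f=d['image'].shape[0]/2/np.tan(np.radians(d['vertical_fov'])/2)
    K=np.array([[f,0,d['cx']],[0,f,d['cy']],[0,0,1]]); return K@np.c_[d['R'],d['t']]
def ld(f): return pickle.load(open(f'pics/{f}.pkl','rb'))
def proj(d,X): x=P(d)@np.r_[X,1]; return x[:2]/x[2]
def tri(*obs):
    A=np.vstack([np.r_[u*p[2]-p[0],v*p[2]-p[1]].reshape(2,4) for p,(u,v) in [(P(d),uv) for d,uv in obs]])
    v=np.linalg.svd(A)[2][-1]; return v[:3]/v[3]
def atz(d,uv,z):
    p=P(d);u,v=uv
    A=np.array([u*p[2]-p[0],v*p[2]-p[1]]); return np.r_[np.linalg.solve(A[:,:2],-A[:,2]*z-A[:,3]),z]
E
python3 - <<'E'
from h import *
from station import ctrl
print(ctrl.get_obs(),ctrl.finger_overhang)
a=[snap(n,n+'0') for n in('scene','side','wrist')]
for d in a: print(-d['R'].T@d['t'])
E
```

```text
{'t': 0.0, 'q': array([ 1.21296694e+00,  5.33198437e-02,  1.61430063e+00, -1.52295485e-05,
        1.47602245e+00, -1.19005238e-01]), 'dq': array([ 0.00158641,  0.00031867,  0.00077698, -0.00109557, -0.00248606,
        0.00020019]), 'effort': array([ 1.94040949e-03, -3.93687880e+01, -3.70173740e+01, -2.73118241e-05,
        7.12691181e-03,  9.33300242e-06]), 'tool_pos': array([0.14768517, 0.60680211, 0.30268187]), 'tool_rot': array([-0.3741948 , -3.11875348,  0.00313462]), 'contact_force': array([-0.16171661,  0.10606545, -0.21556615]), 'wrist_torque': array([ 0.02519913,  0.03310815, -0.00682301]), 'grip_force': 0.0, 'opening': 0.0856521598943558} 0.0726
[1.2374131  0.25948384 1.27394379]
[0.05400012 0.7278852  1.0526007 ]
[0.06633326 0.62578284 0.37431219]
```

View pics/scene0.png

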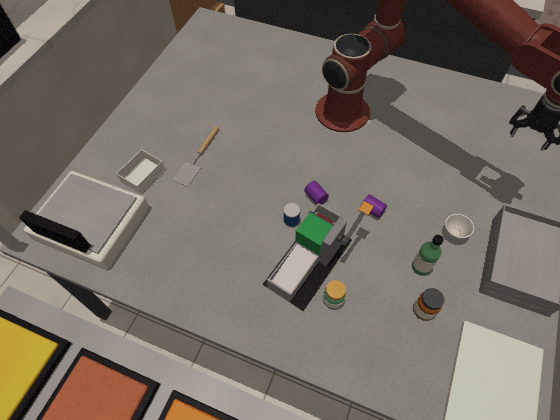

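View pics/side0.png

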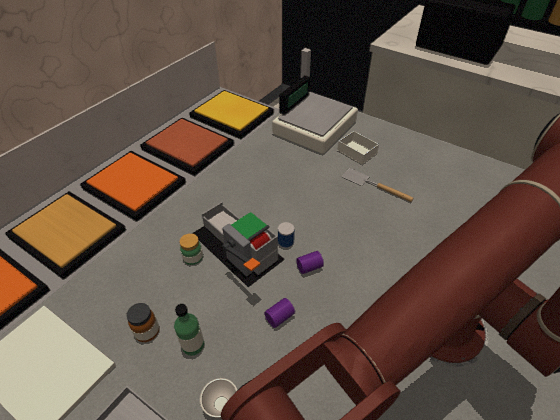

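The scene view has the dispenser at about (310,245), the orange pad at (366,208), and purple decoy cans at (316,192) and (375,206). The side view has the pad at (252,264). I'll zoom in on both.

Run:
```python
from h import *
a=ld('scene0')['image'][165:315,250:400]; b=ld('side0')['image'][185:335,185:335]
cv2.imwrite('pics/z.png',np.hstack([cv2.resize(x,(400,400),interpolation=cv2.INTER_CUBIC) for x in(a,b)]))
for n in('scene0','side0'):
    h=cv2.cvtColor(ld(n)['image'],cv2.COLOR_BGR2HSV)
    m=cv2.inRange(h,(5,150,120),(20,255,255))
    k,_,s,c=cv2.connectedComponentsWithStats(m)
    print(n,[(s[i][4],c[i].round(1)) for i in range(1,k) if 20<s[i][4]])
```

```text
scene0 [(np.int32(112), array([365.6, 207.7])), (np.int32(195), array([335.2, 289.2])), (np.int32(4240), array([ 95.6, 394.2])), (np.int32(596), array([186.2, 412.4]))]
side0 [(np.int32(25), array([248.6, 102. ])), (np.int32(64), array([238.7, 109.5])), (np.int32(1898), array([186.5, 141.1])), (np.int32(2700), array([131.6, 180.2])), (np.int32(3799), array([ 63.1, 228.9])), (np.int32(198), array([188.6, 240.3])), (np.int32(1060), array([ 11.8, 284.5])), (np.int32(108), array([251.3, 263.4]))]
```

View pics/z.png

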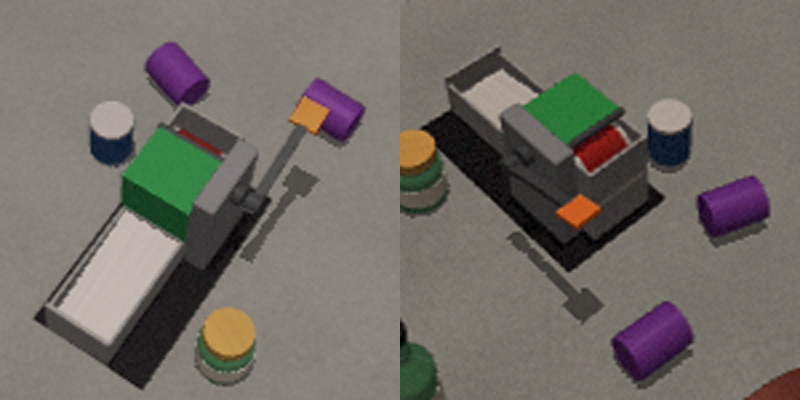

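```bash
cat >> h.py <<'E'
def sc(u,v): return (250+u*.375,165+v*.375)
def sd(u,v): return (185+(u-400)*.375,185+v*.375)
E
python3 - <<'E'
from h import *
S,D=ld('scene0'),ld('side0')
pad=tri((S,(365.6,207.7)),(D,(251.3,263.4))); print('pad',pad, proj(S,pad),proj(D,pad))
b=[atz(S,sc(*p),0) for p in((35,318),(143,388),(270,200))]+[atz(D,sd(*p),0) for p in((663,197),(568,270))]
for x in b: print('base',x)
d=b[2]-b[1]; print('yaw +x',np.degrees(np.arctan2(-d[1],-d[0])))
y1=b[0]-b[1]; print(np.degrees(np.arctan2(-y1[1],-y1[0]))) # +y dir
d=b[4]-b[3]; print('+y side',np.degrees(np.arctan2(d[1],d[0])))
# pad shadow; purple can near
print('purple',tri((S,sc(332,108)),(D,sd(652,342))))
print('olive',tri((S,sc(228,330)),(D,sd(416,150))))
print('spare top',tri((S,sc(112,115)),(D,sd(669,113))))
print('bottle top',tri((S,(437,239)),(D,(181,309))))
print('casetop back',tri((S,sc(258,150)),(D,sd(572,170))))
def pose(yaw):
    c,s=np.cos(yaw),np.sin(yaw); R=np.array([[c,-s],[s,c]])
    o=pad[:2]-R@np.array([-50-117,95])*1e-3
    return R,o
for yaw in np.radians([36,40,44,48,52,56,60]):
    pass
E
```

```text
pad [0.49966954 0.22024674 0.15636611] [365.97232083 208.12312744] [251.88334229 262.99798086]
base [7.83001622e-01 4.43085265e-04 0.00000000e+00]
base [0.81381405 0.14611183 0.        ]
base [0.53277205 0.20556268 0.        ]
base [0.50355256 0.06192317 0.        ]
base [0.53455884 0.20742342 0.        ]
yaw +x -11.944109959391506
78.05661949935927
+y side 77.97014407867434
purple [0.39463873 0.24049661 0.02717821]
olive [0.74376744 0.21448452 0.07664179]
spare top [ 0.53582167 -0.0012642   0.07389638]
bottle top [0.54245196 0.43578408 0.18380053]
casetop back [0.5483247  0.1758113  0.13326441]
```

The yaw is -12° on all three edges. The pad triangulates to (0.500, 0.220, 0.156), against a stated height of 159 mm, and the tool is already aligned within 2°. I'll close the jaw and approach high.

>>> drive_tool --rows '[[[-0.02,-0.014,0],0],[[-0.036,-0.025,0],0],[[-0.036,-0.025,0],0],[[-0.036,-0.025,0],0],[[-0.036,-0.025,0],0],[[-0.036,-0.025,0],0],[[-0.036,-0.025,0],0],[[-0.036,-0.025,0],0],[[-0.036,-0.025,0],0],[[-0.036,-0.025,0],0]]' --jaw 1 --grip_force 40

```text
t: 1.15
tool_pos: [0.4263, 0.2921, 0.3037]
tool_rot: [-0.374, -3.119, -0.0]
contact_force: [1.2, 0.2, 0.3]
opening: -0.0002
grip_force: 0.0
```

>>> drive_tool --rows '[[[-0.036,-0.025,0],0],[[-0.03,-0.015,0],0],[[-0.02,-0.012,0.0],0],[[0,0,0],0],[[0,0,0],0]]'

```text
t: 1.65
tool_pos: [0.4966, 0.2226, 0.3035]
tool_rot: [-0.376, -3.118, 0.0]
contact_force: [-0.3, 0.1, -0.9]
opening: 0.0002
grip_force: 0.0
```

Run:
```python
from h import *
from station import ctrl
o=ctrl.get_obs();print(o['tool_pos'],o['tool_rot'])
W=snap('wrist','w1');S=snap('scene','s1')
from scipy.spatial.transform import Rotation as R
print(R.from_rotvec(o['tool_rot']).as_matrix())
h=cv2.cvtColor(W['image'],cv2.COLOR_BGR2HSV);m=cv2.inRange(h,(5,150,100),(20,255,255))
k,_,s,c=cv2.connectedComponentsWithStats(m)
for i in range(1,k):
    if s[i][4]>200: print(s[i],c[i],atz(W,c[i],.159))
```

```text
[0.49662786 0.22262718 0.30345256] [-3.75539065e-01 -3.11784579e+00  3.16716078e-05]
[[-9.71398647e-01  2.37451502e-01 -1.20550665e-03]
 [ 2.37451526e-01  9.71399381e-01  1.24884831e-04]
 [ 1.20068250e-03 -1.64936437e-04 -9.99999266e-01]]
[ 253  204   53   47 2284] [279.41725044 226.92338004] [0.49819341 0.21971064 0.159     ]
[538 275  22  51 716] [549.72765363 300.03212291] [0.59723987 0.39179685 0.159     ]
```

View pics/w1.png

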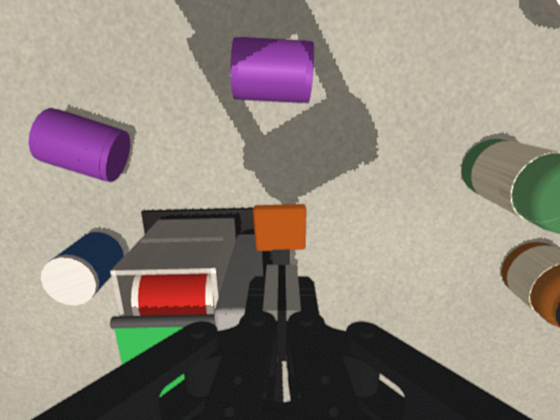

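The wrist view shows the pad at (279,227), which maps to (0.498, 0.220) and agrees with the first fix. Nothing stands under the gripper. I'll descend onto the pad.

>>> drive_tool --rows '[[[-0.0025,-0.002,0.015],0],[[0,0,0.02],0],[[0,0,0.015],0],[[0,0,0.008],0],[[0,0,0.005],0],[[0,0,0.005],0],[[0,0,0.005],0],[[0,0,0],0]]'

```text
t: 2.55
tool_pos: [0.4989, 0.2204, 0.231]
tool_rot: [0.374, 3.119, 0.001]
contact_force: [-1.0, 0.0, 0.7]
opening: -0.0001
grip_force: 0.0
```

>>> drive_tool --rows '[[[0,0,0.005],0],[[0,0,0.006],0],[[0,0,0.006],0],[[0,0,0.006],0],[[0,0,0.006],0],[[0,0,0.006],0],[[0,0,0],0],[[0,0,0],0]]'

```text
t: 3.35
tool_pos: [0.4985, 0.2203, 0.1956]
tool_rot: [-0.374, -3.118, 0.0]
contact_force: [-2.7, 1.2, 3.5]
opening: 0.0004
grip_force: 1.8
```

Run:
```python
from h import *
from station import ctrl
o=ctrl.get_obs();print(o['tool_pos'],o['contact_force'])
a,b=snap('scene','s2')['image'],snap('side','d2')['image']
cv2.imwrite('pics/z2.png',np.hstack([cv2.resize(x,(400,400),interpolation=cv2.INTER_CUBIC) for x in(a[165:315,250:400],b[185:335,185:335])]))
```

```text
[0.49854379 0.22027959 0.19561498] [-2.67418394  1.21462078  3.46786544]
```

View pics/z2.png

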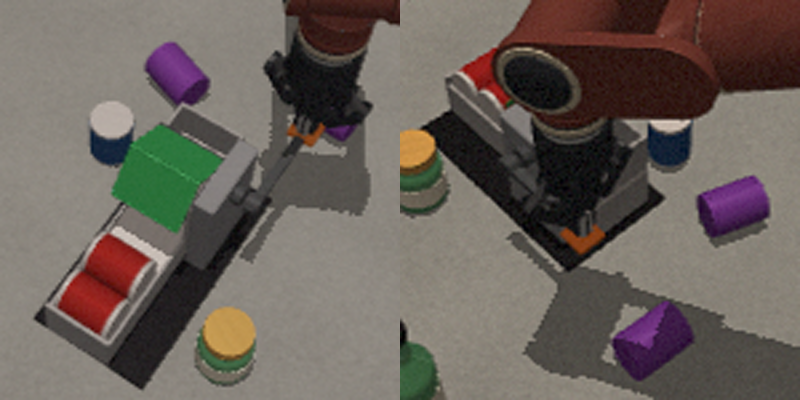

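The lid is up and both red cans lie in the tray, at crop positions (123,262) and (92,300). The lever is only at about 0.3, so I'll press deeper and hold.

>>> drive_tool --rows '[[[0,0,0.006],0],[[0,0,0.006],0],[[0,0,0.004],0],[[0,0,0],0],[[0,0,0],0],[[0,0,0],0],[[0,0,0],0],[[0,0,0],0],[[0,0,0],0],[[0,0,0],0]]'

```text
t: 4.45
tool_pos: [0.4988, 0.2203, 0.18]
tool_rot: [0.374, 3.119, 0.0]
contact_force: [1.7, -0.7, 3.6]
opening: 0.0004
grip_force: 1.9
```

Run:
```python
from h import *
from station import ctrl
o=ctrl.get_obs();print(o['tool_pos'],o['contact_force'])
S=snap('scene','s3')
h=cv2.cvtColor(S['image'],cv2.COLOR_BGR2HSV)
m=cv2.inRange(h,(0,150,60),(4,255,255))|cv2.inRange(h,(174,150,60),(180,255,255)); m[:165]=0;m[315:]=0;m[:,:250]=0;m[:,400:]=0
k,_,s,c=cv2.connectedComponentsWithStats(m)
y=np.radians(-12);R=np.array([[np.cos(y),np.sin(y)],[-np.sin(y),np.cos(y)]])
o=np.array([.499,.220])-R.T@np.array([-.167,.095]);print('origin',o)
for i in range(1,k):
    if s[i][4]>20: X=atz(S,c[i],.06); print(s[i],c[i],R@(X[:2]-o))
```

```text
[0.49878081 0.22028786 0.17996552] [ 1.69247627 -0.65137825  3.59612463]
origin [0.64259904 0.09235473]
[272 253  34  37 620] [287.71290323 270.69032258] [ 0.09816486 -0.00856627]
```

The mean can position, x ≈ 98 mm, matches cans at 70 and 125 mm. The lever is held at about 0.43. Now I'll ease it up slowly.

>>> drive_tool --rows '[[[0,0,-0.0015],0],[[0,0,-0.0025],0],[[0,0,-0.0025],0],[[0,0,-0.0025],0],[[0,0,-0.0025],0],[[0,0,-0.0025],0],[[0,0,-0.0025],0],[[0,0,-0.0025],0],[[0,0,-0.0025],0],[[0,0,-0.0025],0]]'

```text
t: 5.5
tool_pos: [0.4987, 0.2201, 0.204]
tool_rot: [-0.374, -3.119, 0.0]
contact_force: [-2.9, -0.1, 3.6]
opening: 0.0
grip_force: 1.4
```

>>> drive_tool --rows '[[[0,0,-0.0025],0],[[0,0,-0.0025],0],[[0,0,-0.0025],0],[[0,0,-0.0025],0],[[0,0,-0.0025],0],[[0,0,-0.0025],0],[[0,0,-0.0025],0],[[0,0,-0.0025],0],[[0,0,-0.0025],0],[[0,0,-0.0025],0]]'

```text
t: 6.5
tool_pos: [0.4987, 0.2203, 0.229]
tool_rot: [-0.374, -3.119, 0.0]
contact_force: [1.3, -0.9, 0.8]
opening: 0.0004
grip_force: 1.0
```

>>> drive_tool --rows '[[[0,0,-0.0025],0],[[0,0,-0.0025],0],[[0,0,-0.0025],0],[[0,0,-0.0025],0],[[0,0,-0.0025],0],[[0,0,-0.0025],0],[[0,0,-0.005],0],[[0,0,-0.01],0],[[0,0,-0.02],0],[[0,0,-0.02],0]]'

```text
t: 7.5
tool_pos: [0.4986, 0.2202, 0.2999]
tool_rot: [-0.374, -3.119, 0.0]
contact_force: [-0.8, 0.5, 0.5]
opening: 0.0001
grip_force: 0.0
```

>>> drive_tool --rows '[[[0.02,0,-0.01],0],[[0.03,0,0],0],[[0.03,0,0],0],[[0.03,0,0],0],[[0.02,0,0],0],[[0,0,0],0],[[0,0,0],0],[[0,0,0],0]]'

```text
t: 8.3
tool_pos: [0.3732, 0.2509, 0.3094]
tool_rot: [0.375, 3.118, 0.0]
contact_force: [0.1, 0.1, 0.4]
opening: 0.0001
grip_force: 0.0
```

Run:
```python
from h import *
a,b=snap('scene','s4')['image'],snap('side','d4')['image']
cv2.imwrite('pics/z4.png',np.hstack([cv2.resize(x,(400,400),interpolation=cv2.INTER_CUBIC) for x in(a[165:315,250:400],b[185:335,185:335])]))
```

```text
(no output)
```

View pics/z4.png

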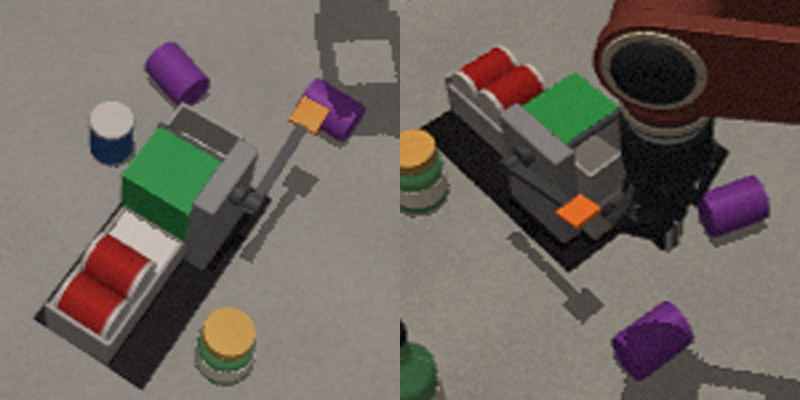

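The lid is shut again, with the pad back at its starting pixels (309,115 and 579,211). Both cans are in the tray and the arm is clear.

```bash
python3 -c "
from station import ctrl
print(ctrl.finish_job())"
```

```text
the job is handed in; nothing more can be done
None
```

I pressed the lever, both red cans rolled out into the tray, and I eased the lid shut over about 2 s. The arm then moved clear, and I handed the job in at about 8.4 s; no verdict came back.

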